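# String four clay beads from the sloping chute and hang them on the drying rack

## Task

Take the threading needle off the drying rack by its handle and run it up the sloping chute through all four clay beads, pushing gently until you feel its collar press the whole row firmly against the backstop (a few newtons; never hard enough to chip a bead). Lift all four beads off the chute together on the needle, then lay the needle back in both notches of the rack, neck in the near one and tip end in the far one, with the four beads hanging between the posts, and let go. Leave the bowl, the bead container and the pliers where they are.

Things in the scene. Friction and masses are not known exactly. Their poses are not given: they have to be found in the camera images.
- needle_grip (a point): Centre of the dark wooden handle (55 long, 16 wide (y), 18 mm high (z)) of the threading needle, a rigid 60 g skewer. Site x runs along the needle to the tip. On the same axis ahead: steel neck, 8 mm diameter, from x 27 to 50 mm; brass collar, 18 mm diameter, x 50 to 54; rod, 6 mm diameter, tapering over the last 10 mm to a 2 mm tip at x 150. Starts level in the rack, tip to the left (+y).
- needle_tip (a point): The needle's tip, 150 mm ahead of needle_grip on the needle's axis.
- needle_neck (a point): Point on the needle's axis in the middle of the neck (between handle and collar), 39 mm ahead of needle_grip.
- chute: Pine chute, fixed: V trough climbing at 20 degrees (0.349 rad), open above, base 150 x 90 mm. Origin on the table; x level, uphill, roughly to the left seen from the robot (+y); z up. Four beads stand in it in a row, bores in line. A low brass lip at the low end (top 11 mm below the bore axis; needle and collar pass over it) holds the row; trough walls end 2 mm below the axis.
- chute_entry (a point): Point on the common bore axis at the low face of the row of beads (chute x -30, y 0, z 115 mm). From here the axis climbs towards chute +x at 20 degrees. The point's axes are those of the chute (level). A dark steel backstop above the row (top 8 mm below the axis) is clamped at a place that varies: the row can be pushed 2 to 18 mm uphill before it meets it. It does not yield.
- rack: Steel drying rack, fixed: base 130 x 70 x 10 mm, posts 5 mm thick at x -48.5 mm (near, for the neck) and x +48.5 mm (far, for the rod near the tip), each with a 90 degree V notch, mouth 31 mm wide, open upwards. Origin on the table, x along the needle to the tip side, roughly +y. A needle in both lies level, axis at y 0, z 70 mm, needle_grip near x -87.5 mm; notch flanks end 11 mm above the axis.
- bowl: Yellow ceramic pinch bowl, 84 mm wide, 35 mm high; bystander. Origin under its centre.
- jar: Clear round bead container with a white screw cap, 64 mm wide, 69 mm high; bystander. Origin under its centre.
- pliers: Blue-handled pliers lying flat, 150 mm long, 14 mm high; bystander. Origin near the pivot, x to the jaws.
- bead1_c (a point): Centre of the blue clay bead, number 1 from the low end of the chute: a ring 32 mm in outer diameter, 15 mm long, with a 13 mm bore along its own z axis (uphill along the chute at the start). 23 g, varying.
- bead2_c (a point): Centre of the white clay bead, number 2 from the low end of the chute: a ring 32 mm in outer diameter, 15 mm long, with a 13 mm bore along its own z axis (uphill along the chute at the start). 23 g, varying.
- bead3_c (a point): Centre of the terracotta clay bead, number 3 from the low end of the chute: a ring 32 mm in outer diameter, 15 mm long, with a 13 mm bore along its own z axis (uphill along the chute at the start). 23 g, varying.
- bead4_c (a point): Centre of the green clay bead, number 4 from the low end of the chute: a ring 32 mm in outer diameter, 15 mm long, with a 13 mm bore along its own z axis (uphill along the chute at the start). 23 g, varying.
Things that resemble listed ones, but are neither listed nor needed, are in the scene too. Of the things that look like the part that bears bead4_c, the smaller one is meant.

How it is judged:
By the outcome, as a careful person would: the job done as asked, in the order asked, and still so for the second after the job is handed in, with the robot touching nothing.
It also fails if it takes over 53 s, if anything falls off the work surface, if the arm or the gripper's body presses on something with over 40 N, if the wrist force passes 120 N, or if a joint passes its speed limit or range.

## Robot

A 6-joint arm with a two-finger parallel gripper is mounted at the origin on the work surface. World frame = base frame: x ahead of the robot, y to its left, z up, the work surface at z = 0. Lengths are in m, angles in rad, forces in N, time in s.
With the tool pointing down it reaches from about 0.35 to 0.875 m from the base axis. Payload 15.5 kg.
Tool frame: the origin (TCP) lies midway between the tips of the shut fingers; the grasp point (between the pads) lies 19 mm behind it; z points along the fingers, y is the line along which they close (so a half turn about z gives the same grasp; the last joint's range is limited). The gripper opens to 85 mm and grips with 20 to 120 N. Pads are 22 mm wide; open, the fingers measure 114 mm over their backs; the gripper's body (76 mm by 85 mm) begins 54 mm behind the grasp point. The pads swing forward as they close: fully open they stand 13 mm farther back than shut.
Start: joints at [1.034, 0.494, 1.345, -0, 1.302, -0.096], TCP at [0.267, 0.565, 0.231] pointing down, gripper open.
Joint ranges: [-2.91, 2.91], [-0.82, 2.16], [0.22, 2.67], [-1.22, 4.37], [0.12, 2.79], [-3.08, 3.08]. Speed limits (rad/s): [1.89, 1.89, 2.57, 3.01, 3.01, 3.01].

## Interface

Orientations are given as a 3x3 rotation matrix whose columns are the frame's x, y, z axes.
In Python, from rig import * gives the robot as it stands. Calls block until the motion is done:
- move_ptp(position, orientation): joint-space move of the TCP to a pose.
- line_to(position, rotation=None, max_speed=0.15, contact_N=None): straight line of the TCP; rotation=None keeps the orientation; max_speed is the mean speed in m/s. With contact_N (N) it stops when the force on the tool has changed by that much, and returns True; else False.
- move_j(angles): joint-space move.
- let_go() and grasp(): open the fingers fully, or close them until they stop; the grip force is fixed at half the most.
- hold(seconds).
- ik(position, orientation): joint angles nearest the present ones, or None.
- get_obs(): the state.
- capture(name): name is "scene" or "side" or "wrist"; returns (picture, depth): 400x640x3 uint8, blue, green, red; 400x640 float32, m along the optical axis (not along the pixel's ray), 0 where there is no reading.
- calibration(name): a dict with "K" (3x3 intrinsics, pixels), "extrinsics" (4x4, takes a point from world to camera coordinates). Camera axes: x right, y down, z forward; pixel columns grow to the right and rows downward; lengths in m; the calibration is good to about 2 mm. A picture is of the moment at which its call begins: read the wrist's pose just before it. calibration takes no time and is no camera call; for the wrist camera it gives the pose at the moment of the call.
A pose or a line that the arm cannot do raises Unreachable and nothing moves.
- sign_off(): hands the job in; it is judged then, once.
The state is a dict: "t": time; "qpos": joint angles; "qd": joint speeds; "joint_efforts": joint torques, N m; "ee_pos": TCP position; "tcp_rot": TCP orientation; "force": force on the tool from outside, world axes, zero at the start; "moment": the same for the moment, N m; "finger_gap": opening from 0.0 (shut) to 1.0 (fully open); "finger_force": force on a finger pad.
Only numpy, scipy, OpenCV 4.12 (cv2) and the standard library are available. Lean on these libraries where they do the work, as an engineer would, in place of code of your own. Each camera call takes 0.05 s, during which the arm holds its last target. There are 200 camera calls.

## Working session

There is one attempt and no reset: what is moved stays moved. The work goes in short steps, each a Python script; the robot and the scene stay as the last script left them, time stands still between calls to the robot, and variables do not carry over. Pictures are saved under pics/ and viewed, at most 12 in all, crops included, and the job is handed in when it is done.

```bash
ls; mkdir -p pics; python3 - <<'E'
from rig import *
import cv2,numpy as np
o=get_obs();print(o['t'],o['ee_pos'],o['tcp_rot'],o['force'],o['finger_gap'])
for n in ("scene","side","wrist"):
    c=calibration(n);p,d=capture(n);cv2.imwrite(f"pics/{n}0.png",p);np.savez(f"{n}0.npz",p=p,d=d,K=c["K"],E=c["extrinsics"])
    print(n,c["K"].tolist(),np.round(c["extrinsics"],3).tolist())
E
```

```text
pics
0.0 [0.26700852 0.56468256 0.23068315] [[-9.04009286e-01  4.27512291e-01 -6.72052635e-04]
 [ 4.27512793e-01  9.04008671e-01 -1.06571390e-03]
 [ 1.51935620e-04 -1.25072636e-03 -9.99999206e-01]] [ 0.78639117  0.1704045  -0.53675789] 0.9989602130678826
scene [[454.6611181435875, 0.0, 317.5511344220363], [0.0, 454.6611181435875, 200.51359283850206], [0.0, 0.0, 1.0]] [[-0.11, 0.994, -0.011, 0.063], [0.581, 0.055, -0.812, -0.274], [-0.806, -0.096, -0.584, 1.58], [0.0, 0.0, 0.0, 1.0]]
side [[395.9223919442384, 0.0, 321.2939126192118], [0.0, 395.9223919442384, 197.66702692315144], [0.0, 0.0, 1.0]] [[-0.968, -0.25, 0.01, 0.583], [-0.146, 0.531, -0.835, 0.171], [0.204, -0.809, -0.551, 0.844], [0.0, 0.0, 0.0, 1.0]]
wrist [[304.5602134452245, 0.0, 327.6621056664524], [0.0, 304.5602134452245, 201.47023659595692], [0.0, 0.0, 1.0]] [[0.426, 0.905, -0.001, -0.624], [0.867, -0.408, 0.286, -0.038], [0.258, -0.123, -0.958, 0.38], [0.0, 0.0, 0.0, 1.0]]
```

View pics/scene0.png

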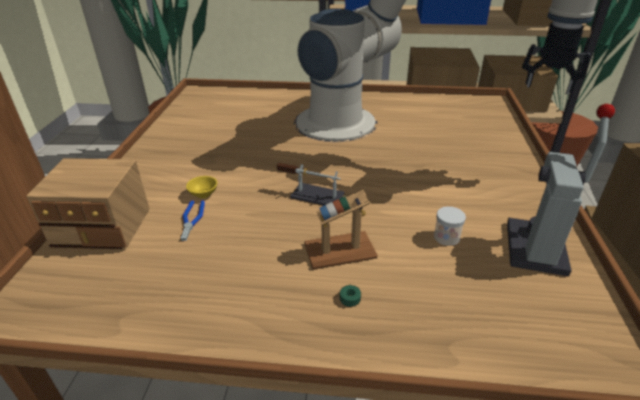

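View pics/side0.png

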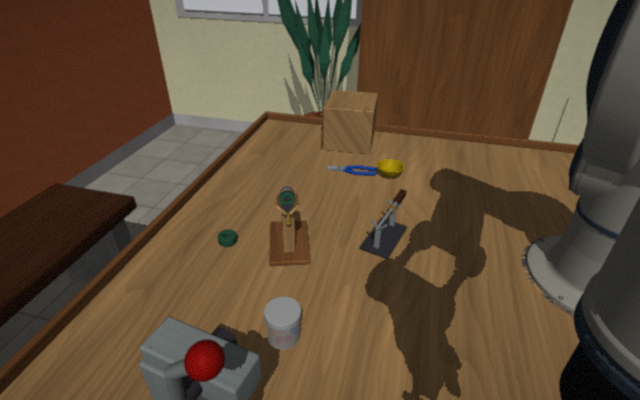

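The scene view shows the handle at (286,168), needle tip near (338,178), rack base at (315,192), beads from (327,212) to (350,202), chute base at (340,250), and a decoy green ring at (349,296). The side view shows the same layout: rack at (385,235), chute at (288,240).

```bash
cat > h.py <<'E'
import numpy as np,cv2
def world(f,u,v,r=1):
    z=np.load(f); d=z['d'][v-r:v+r+1,u-r:u+r+1]; d=np.median(d[d>0]) if (d>0).any() else np.nan
    pc=d*np.linalg.inv(z['K'])@[u,v,1]; return z['E'][:3,:3].T@(pc-z['E'][:3,3])
E
python3 - <<'E'
from h import *
for n,pts in {"scene0.npz":[(286,168),(281,166),(301,172),(318,177),(338,180),(326,212),(333,208),(341,204),(349,202),(362,203),(340,255),(315,192),(202,185),(192,215),(450,225)],"side0.npz":[(402,195),(388,218),(380,232),(288,200),(290,245),(282,315),(288,190)]}.items():
    for p in pts: print(n,p,np.round(world(n,*p),3))
z=np.load("wrist0.npz");E=z['E'];c=-E[:3,:3].T@E[:3,3]
R=np.array([[-.904,.4275,0],[.4275,.904,0],[0,0,-1]])
print("cam in tcp",R.T@(c-[.267,.5647,.2307]), "R cam in tcp",np.round(R.T@E[:3,:3].T,3))
E
```

```text
scene0.npz (286, 168) [ 0.438 -0.097  0.075]
scene0.npz (281, 166) [ 0.433 -0.112  0.077]
scene0.npz (301, 172) [ 0.444 -0.057  0.069]
scene0.npz (318, 177) [ 0.357 -0.023 -0.   ]
scene0.npz (338, 180) [0.369 0.035 0.001]
scene0.npz (326, 212) [0.687 0.032 0.128]
scene0.npz (333, 208) [0.681 0.046 0.135]
scene0.npz (341, 204) [0.674 0.062 0.141]
scene0.npz (349, 202) [0.646 0.077 0.127]
scene0.npz (362, 203) [0.648 0.105 0.128]
scene0.npz (340, 255) [0.69  0.063 0.012]
scene0.npz (315, 192) [ 0.446 -0.021  0.009]
scene0.npz (202, 185) [ 0.45  -0.331  0.015]
scene0.npz (192, 215) [ 0.564 -0.322 -0.001]
scene0.npz (450, 225) [0.623 0.303 0.063]
side0.npz (402, 195) [ 0.424 -0.095  0.078]
side0.npz (388, 218) [ 0.451 -0.097  0.002]
side0.npz (380, 232) [0.459 0.035 0.056]
side0.npz (288, 200) [0.661 0.066 0.125]
side0.npz (290, 245) [0.648 0.102 0.031]
side0.npz (282, 315) [0.588 0.321 0.07 ]
side0.npz (288, 190) [0.664 0.054 0.143]
cam in tcp [ 0.072907   -0.0003539  -0.14342765] R cam in tcp [[ 0.001 -0.958 -0.286]
 [ 1.     0.002 -0.001]
 [ 0.001 -0.286  0.958]]
```

View pics/wrist0.png

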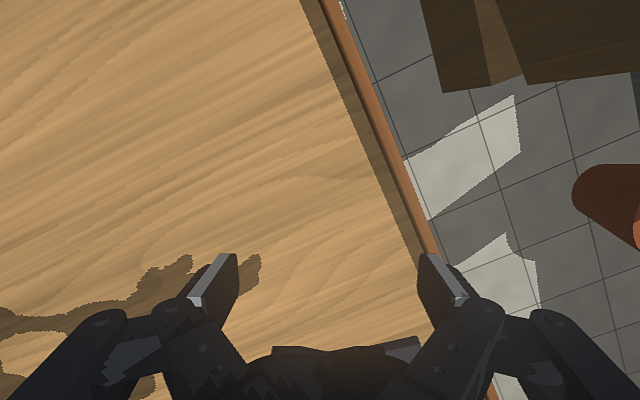

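The wrist view shows only table, edge and fingers (tips at about (225,280) and (430,280)). Rough poses are enough for two near views over the rack and chute.

```bash
python3 - <<'E'
from rig import *
from h import *
R=np.array([[0,1,0],[1,0,0],[0,0,-1.]])
for n,p in (("A",[.57,-.02,.28]),("B",[.49,-.06,.25])):
    move_ptp(p,R); hold(.2); c=calibration("wrist");im,d=capture("wrist")
    cv2.imwrite(f"pics/w{n}.png",im);np.savez(f"w{n}.npz",p=im,d=d,K=c["K"],E=c["extrinsics"])
    o=get_obs();print(o['t'],o['ee_pos'],o['force'],np.round(o['qpos'],2))
E
```

```text
2.75 [ 0.57002322 -0.01962021  0.27995539] [ 0.2681358  -0.25426721 -0.35595898] [-0.14  0.37  1.41  0.    1.36 -0.14]
3.4667 [ 0.49081164 -0.05977914  0.25016864] [0.67341028 0.43962075 0.45722334] [-0.24  0.29  1.63  0.    1.22 -0.24]
```

View pics/wA.png

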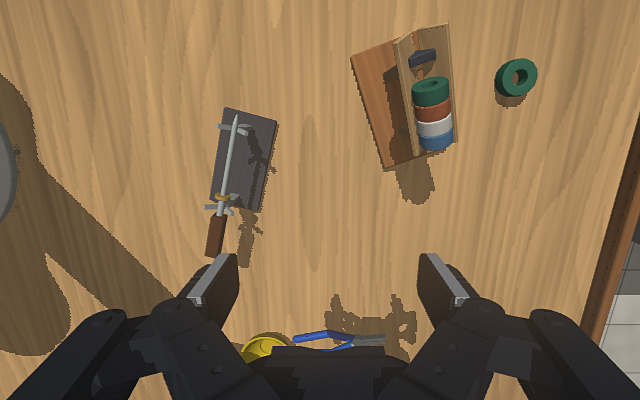

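View pics/wB.png

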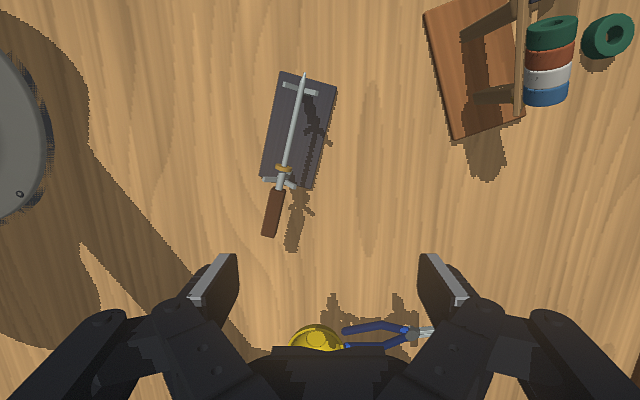

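View A: tip (236,115), collar (223,198), handle rear (214,252); beads from blue (434,140) to green (430,92); backstop (422,58). View B: tip (304,74), collar (284,168), handle rear (268,233); beads from (546,98) to (551,32).

```bash
cat >> h.py <<'E'
def tri(pts):
    A=[]
    for f,(u,v) in pts:
        z=np.load(f);P=z['K']@z['E'][:3];A+=[u*P[2]-P[0],v*P[2]-P[1]]
    A=np.array(A);return np.linalg.lstsq(A[:,:3],-A[:,3],rcond=None)[0]
def cloud(f,mask):
    z=np.load(f);d=z['d'];m=mask&(d>0);v,u=np.nonzero(m);dd=d[m]
    pc=(np.linalg.inv(z['K'])@np.vstack([u,v,np.ones_like(u)]))*dd
    return (z['E'][:3,:3].T@(pc-z['E'][:3,3:])).T
from scipy.optimize import least_squares
def pitch_dir(yaw,p): return np.array([np.cos(p)*np.cos(yaw),np.cos(p)*np.sin(yaw),np.sin(p)])
E
python3 - <<'E'
from h import *
for n,a,b in (("tip",(236,115),(304,74)),("collar",(223,198),(284,168)),("rear",(214,252),(268,233))):
    print(n,np.round(tri([("wA.npz",a),("wB.npz",b)]),4))
print("table",world("wA.npz",300,60),world("wB.npz",370,150))
masks={}
for f,box in (("wA.npz",(405,70,460,155)),("wB.npz",(520,10,580,110))):
    im=np.load(f)['p'];hsv=cv2.cvtColor(im,cv2.COLOR_BGR2HSV);H,S,V=[hsv[...,i].astype(int) for i in range(3)]
    bx=np.zeros(H.shape,bool);bx[box[1]:box[3],box[0]:box[2]]=1
    C={'blue':(abs(H-107)<12)&(S>90),'white':(S<50)&(V>110),'terra':((H<11)|(H>175))&(S>110),'green':(abs(H-80)<20)&(S>80)}
    P=[];L=[]
    for i,(k,m) in enumerate(C.items()):
        m=cv2.morphologyEx((m&bx).astype(np.uint8),cv2.MORPH_OPEN,np.ones((3,3)))>0
        m=cv2.erode(m.astype(np.uint8),np.ones((3,3)))>0
        c=cloud(f,m);c=c[(c[:,2]>.1)&(c[:,2]<.2)];P.append(c);L+= [i]*len(c)
    P=np.vstack(P);L=np.array(L)
    p0=np.median(P,0)-[0,0,.014]
    def res(q,full=False):
        d=pitch_dir(q[2],q[4]);w=P-[q[0],p0[1],q[1]];s=w@d;r=np.linalg.norm(w-np.outer(s,d),axis=1)
        return (s,r) if full else np.r_[(r-.016)[r>-1],(q[4]-.349)*5]
    q=least_squares(res,[p0[0],p0[2],1.57,0,.349],loss='soft_l1',f_scale=.001).x
    s,r=res(q,True);d=pitch_dir(q[2],q[4]);c=np.array([q[0],p0[1],q[1]])
    print(f,len(P),np.bincount(L),"yaw",q[2],"pitch",q[4],"rms",np.std(r),"at",c)
    e=[np.percentile(s[(L==i)&(abs(r-.016)<.002)],[2,50,98]) for i in range(4)];print(np.round(e,4))
    for i in range(4): m=[e[j][1]-(j-1.5)*.015 for j in range(4)]
    ent=c+d*(np.mean(m)-.03);print("entry",np.round(ent,4))
# needle from depth
for f,box in (("wA.npz",(195,105,250,265)),("wB.npz",(255,65,320,245))):
    im=np.load(f)['p'];hsv=cv2.cvtColor(im,cv2.COLOR_BGR2HSV).astype(int)
    bx=np.zeros(im.shape[:2],bool);bx[box[1]:box[3],box[0]:box[2]]=1
    c=cloud(f,bx);k=c[(c[:,2]>.066)&(c[:,2]<.082)];hd=k[k[:,1]<-.062]
    mu=np.median(hd,0);v=np.linalg.svd(k-k.mean(0),full_matrices=False)[2][0]
    v*=np.sign(v[1]);print(f,len(k),"handle n",len(hd),mu,hd.min(0),hd.max(0),"topz",np.percentile(hd[:,2],50),"dir",v)
E
```

```text
tip [0.467  0.0475 0.0685]
collar [ 0.445  -0.0464  0.0748]
rear [ 0.4199 -0.1269  0.0569]
table [0.53428367 0.11435316 0.00116179] [ 5.45237091e-01 -3.58541787e-02  2.26998793e-04]
wA.npz 1608 [245 322 302 739] yaw 1.9218716559501157 pitch 0.34896833346984113 rms 0.002719132394070549 at [0.66614119 0.05527034 0.12709212]
[[-0.0336 -0.0278 -0.0222]
 [-0.0192 -0.0127 -0.0071]
 [-0.0035  0.0026  0.0082]
 [ 0.0118  0.0186  0.0243]]
entry [0.6774 0.0245 0.1152]
wB.npz 2803 [ 577  477  555 1194] yaw 1.9203030566329529 pitch 0.349005356450489 rms 0.0023840250639096837 at [0.66706723 0.05310611 0.12620309]
[[-0.0313 -0.0254 -0.0197]
 [-0.0166 -0.0102 -0.0042]
 [-0.0013  0.0052  0.0111]
 [ 0.0139  0.0206  0.0269]]
entry [0.6775 0.0245 0.1151]
wA.npz 1556 handle n 743 [ 0.43324447 -0.09010024  0.07920942] [ 0.4169016  -0.12248601  0.06608214] [ 0.45713805 -0.06200658  0.08176602] topz 0.07920941529636487 dir [ 0.2441193   0.96916812 -0.03345024]
wB.npz 1857 handle n 855 [ 0.43198569 -0.08985889  0.07936127] [ 0.41667687 -0.12279719  0.06603282] [ 0.45724945 -0.06203174  0.08158718] topz 0.07936126756423717 dir [ 0.25038009  0.96742221 -0.03747096]
```

```bash
cat >> h.py <<'E'
def rot(yaw,p):  # tool x along needle (yaw, pitch up p), y level, z down-ish
    x=pitch_dir(yaw,p);z=-np.array([-np.sin(p)*np.cos(yaw),-np.sin(p)*np.sin(yaw),np.cos(p)])
    return np.column_stack([x,np.cross(z,x),z])
def tcp(grip,R,dx=0,dz=0): # tool position putting needle_grip at 'grip' (dx,dz: where grip sits in tool, rel. to grasp point)
    return np.asarray(grip)+R@np.array([-dx,0,.019-dz])
E
python3 - <<'E'
from rig import *
from h import *
K=[]
for f in ("wA.npz","wB.npz"):
    c=cloud(f,np.ones((400,640),bool));d0=np.array([.247,.968]);w=c[:,:2]-[.430,-.098];s=w@d0;l=w@[.968,-.247]
    K.append((c,s,l))
    m=(abs(s)<.022)&(abs(l)<.014)&(c[:,2]>.074);rod=(s>.065)&(s<.120)&(abs(l)<.010)&(c[:,2]>.068)
    hm=c[m].mean(0);rm=c[rod].mean(0);print(f,m.sum(),rod.sum(),hm,rm,"yaw",np.arctan2(*(rm-hm)[1::-1]))
    e=(abs(l)<.012)&(c[:,2]>.066)&(c[:,2]<.09);print(" ends s",np.percentile(s[e],[0.5,99.5]), "handle front-ish",[int(((s[e]>a)&(s[e]<a+.004)).sum()) for a in np.arange(-.034,.06,.004)])
    b=(c[:,2]>.006)&(c[:,2]<.014)&(abs(s-.0875)<.1)&(abs(l)<.06);print(" base",cv2.minAreaRect(c[b][:,:2].astype(np.float32)*1000))
E
```

```text
wA.npz 462 251 [ 0.4304835  -0.09756334  0.07928636] [ 0.45372149 -0.00788284  0.07298325] yaw 1.3172529493774867
 ends s [-0.0238329   0.14813824] handle front-ish [0, 0, 26, 41, 44, 41, 49, 46, 49, 46, 46, 47, 48, 49, 51, 79, 20, 43, 74, 20, 21, 26, 73, 15]
 base ((451.60870361328125, -14.077293395996094), (130.4583282470703, 70.29493713378906), 75.25337219238281)
wB.npz 557 317 [ 0.42972754 -0.09740855  0.07953161] [ 0.45326626 -0.00770593  0.07316853] yaw 1.3141737698847373
 ends s [-0.02398865  0.14857144] handle front-ish [0, 0, 37, 47, 50, 49, 56, 51, 50, 56, 52, 53, 56, 55, 59, 82, 26, 54, 83, 24, 30, 38, 70, 20]
 base ((451.3908386230469, -13.782707214355469), (129.8541717529297, 70.12498474121094), 75.16941833496094)
```

```bash
python3 - <<'E'
from rig import *
from h import *
yaw=1.314;R=rot(yaw,0);g=np.array([.4302,-.0975,.070])
move_ptp(tcp(g+[0,0,.09],R),R); line_to(tcp(g,R),R,max_speed=.12); hold(.1)
f0=get_obs()['force']; grasp(); o=get_obs();print(o['t'],o['finger_gap'],o['finger_force'],o['force']-f0)
line_to(tcp(g+[0,0,.09],R),R,max_speed=.12); hold(.2)
o=get_obs();print(o['t'],o['force']-f0,o['finger_gap'],o['ee_pos'])
c=calibration("wrist");im,d=capture("wrist");cv2.imwrite("pics/wC.png",im);np.savez("wC.npz",p=im,d=d,K=c["K"],E=c["extrinsics"])
P=(cloud("wC.npz",np.ones((400,640),bool))-tcp([0,0,0],R)*0-np.array(o['ee_pos']))@o['tcp_rot']; P[:,2]+=.019
m=(P[:,0]>.058)&(P[:,0]<.16)&(abs(P[:,1])<.012)&(abs(P[:,2])<.012);Q=P[m]
for a in np.arange(.04,.16,.01):
    q=P[(P[:,0]>a)&(P[:,0]<=a+.01)&(abs(P[:,1])<.015)&(abs(P[:,2])<.02)]
    if len(q): print(round(a,3),len(q),np.round(q.mean(0)*1000,1),np.round(q[:,0].max()*1000,1))
E
```

```text
5.6917 0.17637049479796477 60.20774066448212 [-2.12675691  0.9477712   2.23368848]
6.7917 [-0.83766234 -0.31673165 -1.16871777] 0.17726364338916706 [ 0.42989183 -0.09739943  0.14042785]
0.04 456 [45.1 -0.4 -3.6] 50.0
0.05 802 [54.6 -0.3 -5.4] 59.9
0.06 402 [65.1 -0.5 -2.9] 70.0
0.07 404 [75.1 -0.5 -2.9] 79.9
0.08 470 [85.  -0.3 -2.8] 90.0
0.09 513 [95.1 -0.4 -2.8] 100.0
0.1 506 [104.7  -0.5  -2.8] 109.9
```

View pics/wC.png

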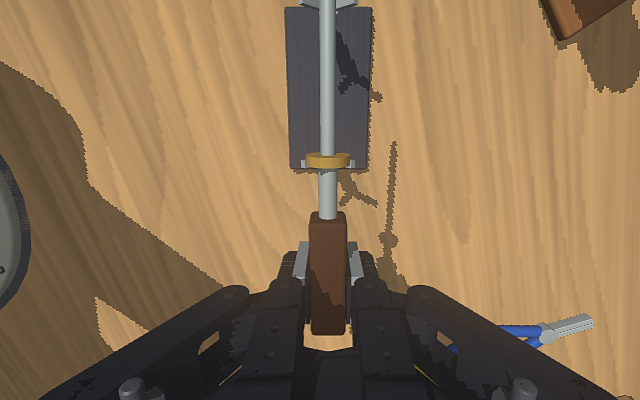

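The needle sits straight in the hand: collar at (328,160), rod on the tool axis, 0.4 mm off. Next I go to the low end of the chute and insert.

```bash
cat >> h.py <<'E'
ENT=np.array([.6775,.0245,.115]);CY=1.921;CP=.349;CD=pitch_dir(CY,CP);CR=rot(CY,CP);CN=-CR[:,2]
E
python3 - <<'E'
from rig import *
from h import *
o=get_obs()
P=(cloud("wC.npz",np.ones((400,640),bool))-np.array(o['ee_pos']))@o['tcp_rot']; P[:,2]+=.019
q=P[(abs(P[:,0]-.052)<.012)&(abs(P[:,1])<.006)&(P[:,2]<-.0062)&(P[:,2]>-.012)];print("collar x",np.percentile(q[:,0],[2,50,98]),len(q))
at=lambda s,up=0: tcp(ENT+CD*s+CN*up,CR)   # s = needle_grip along bore axis from entry
move_ptp(at(-.150-.06,.06),CR); line_to(at(-.150-.02),CR,max_speed=.12); hold(.3)
o=get_obs();f0=o['force'];print(o['t'],o['ee_pos']-at(-.17),f0)
for n in ("scene","side"):
    c=calibration(n);im,d=capture(n);cv2.imwrite(f"pics/{n}1.png",im);np.savez(f"{n}1.npz",p=im,d=d,K=c["K"],E=c["extrinsics"])
a=cv2.resize(cv2.imread("pics/side1.png")[150:290,220:360],(400,400),interpolation=2);b=cv2.resize(cv2.imread("pics/scene1.png")[160:260,280:380],(400,400),interpolation=2)
cv2.imwrite("pics/pre.png",np.hstack([a,b]))
E
```

```text
collar x [0.05141414 0.05348289 0.05540208] 346
9.1667 [ 0.00020011 -0.00048123  0.00022504] [ 0.01764275 -0.08037757 -1.24776757]
```

View pics/pre.png

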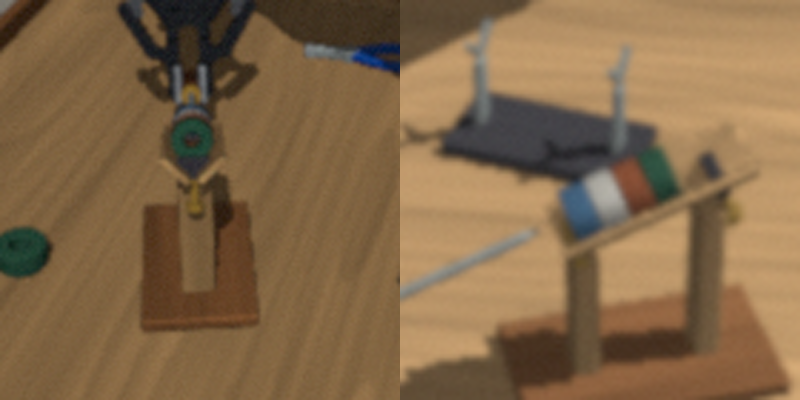

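The crop's right half shows the tip at (535,235) in line with the blue bead's low face centre, around (567,217). It is aligned, so I insert and then push gently.

```bash
python3 - <<'E'
from rig import *
from h import *
at=lambda s,up=0: tcp(ENT+CD*s+CN*up,CR)
f0=get_obs()['force']
def rep(tag):
    o=get_obs();f=o['force']-f0;w=(o['ee_pos']-at(0));print(tag,round(o['t'],2),"s",round(w@CD,4),"n",round(w@CN,4),"l",round(w@CR[:,1],4),"axial",round(f@CD,2),"norm",round(f@CN,2),"lat",round(f@CR[:,1],2),o['finger_gap']);return w@CD
hit=line_to(at(-.062),CR,max_speed=.06,contact_N=4);rep(f"ins {hit}")
if not hit:
    hold(.3);rep("rest")
    hit=line_to(at(-.030),CR,max_speed=.008,contact_N=4);rep(f"push {hit}");hold(.2);rep("rest")
E
```

```text
ins False 11.22 s -0.0623 n -0.0 l -0.0 axial -1.63 norm 0.23 lat -0.27 0.17029832730913794
rest 11.52 s -0.0621 n -0.0 l -0.0 axial -1.37 norm -0.53 lat 0.29 0.1803412497502192
push True 13.97 s -0.0409 n -0.0003 l -0.0001 axial -2.61 norm 1.12 lat 0.91 0.17430501607223073
rest 14.18 s -0.041 n -0.0008 l -0.0004 axial -1.95 norm 0.22 lat -0.44 0.17760201638727058
```

```bash
python3 - <<'E'
from rig import *
from h import *
at=lambda s,up=0: tcp(ENT+CD*s+CN*up,CR)
def avg(n=12):
    F=[]
    for _ in range(n): hold(.02);o=get_obs();F.append(o['force'])
    F=np.array(F);return o,F.mean(0),F.std(0)
s0=(get_obs()['ee_pos']-at(0))@CD
for i in range(0,7):
    if i: line_to(at(s0+.0006*i),CR,max_speed=.01)
    o,f,sd=avg();s=(o['ee_pos']-at(0))@CD;print(round(o['t'],2),round(s,4),"axial",round(f@CD,2),"n",round(f@CN,2),"l",round(f@CR[:,1],2),"sd",sd.round(2))
    if f@CD<-4.5: break
im,d=capture("scene");cv2.imwrite("pics/s2.png",cv2.resize(im[160:260,280:400],(720,600),interpolation=2))
E
```

```text
14.38 -0.041 axial -1.06 n 0.02 l 0.11 sd [0.33 0.52 0.51]
14.82 -0.0408 axial -5.9 n -0.88 l -0.5 sd [0.33 0.38 0.35]
```

View pics/s2.png

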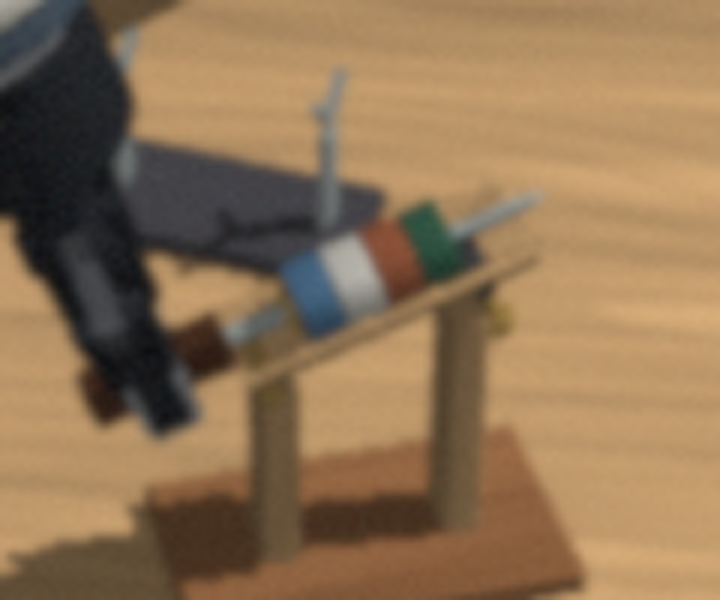

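The row (green at (428,240)) sits against the dark backstop with the collar behind the blue bead, and force jumped from 1 to 6 N over a fraction of a millimetre, so it is firmly seated. Next I relax slightly and lift normal to the chute.

```bash
python3 - <<'E'
from rig import *
from h import *
at=lambda s,up=0: tcp(ENT+CD*s+CN*up,CR)
line_to(at(-.0415),CR,max_speed=.01)
line_to(at(-.0415,.012),CR,max_speed=.02); line_to(at(-.0415,.10),CR,max_speed=.08); hold(.3)
F=[]
for _ in range(12): hold(.02);F.append(get_obs()['force'])
print(get_obs()['t'],np.mean(F,0))
c=calibration("wrist");im,d=capture("wrist");cv2.imwrite("pics/wD.png",im)
im,d=capture("scene");b=cv2.resize(im[120:240,260:400],(467,400),interpolation=2)
cv2.imwrite("pics/lift.png",np.hstack([cv2.imread("pics/wD.png")[0:400,160:490],b]))
E
```

```text
17.6333 [-0.1983715  -0.06647907 -1.69341685]
```

View pics/lift.png

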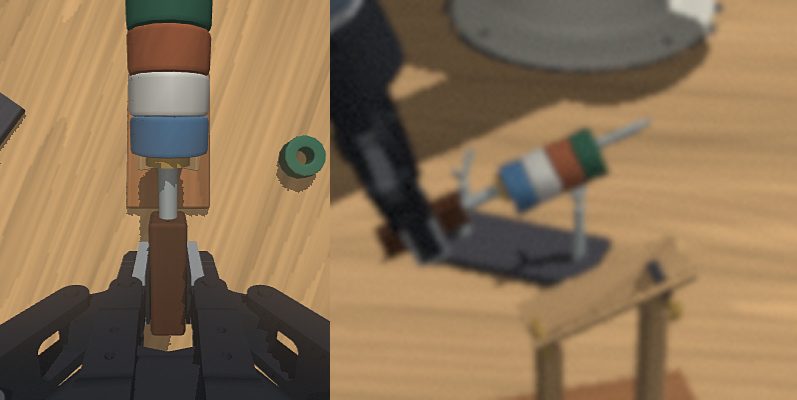

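All four beads hang on the needle, stacked against the collar at (168,160), and the chute is empty. Now I carry it to the rack.

```bash
python3 - <<'E'
from rig import *
from h import *
yaw=1.314;g=np.array([.4302,-.0975,.070]);R0=rot(yaw,0);R2=rot(yaw,.349)
line_to(tcp(g+[0,0,.09],R2),R2,max_speed=.12)
line_to(tcp(g+[0,0,.06],R0),R0,max_speed=.06); hold(.2)
c=calibration("wrist");im,d=capture("wrist");np.savez("wE.npz",p=im,d=d,K=c["K"],E=c["extrinsics"]);o=get_obs()
P=(cloud("wE.npz",np.ones((400,640),bool))-np.array(o['ee_pos']))@o['tcp_rot']; P[:,2]+=.019
for a in (.03,.035,.04,.045): 
    q=P[(P[:,0]>a)&(P[:,0]<=a+.005)&(abs(P[:,1])<.012)&(abs(P[:,2])<.012)];print(a,len(q),np.round(q.mean(0)*1000,1))
b=capture("scene")[0][120:240,250:370];s=capture("side")[0][170:270,330:430]
cv2.imwrite("pics/over.png",np.hstack([cv2.resize(b,(400,400),interpolation=2),cv2.resize(s,(400,400),interpolation=2)]));print(o['t'],o['force'])
E
```

```text
0.03 204 [32.5 -0.3 -3.6]
0.035 221 [37.5 -0.4 -3.6]
0.04 229 [42.5 -0.4 -3.6]
0.045 234 [47.6 -0.3 -3.5]
21.1167 [-0.42230362 -0.31702623 -0.95465405]
```

View pics/over.png

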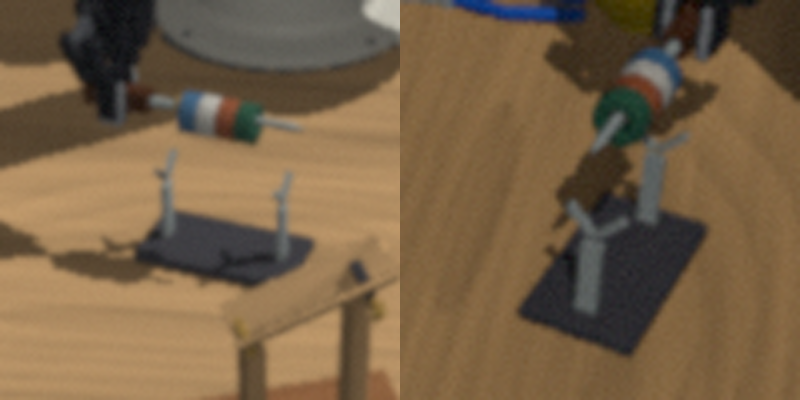

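The needle is level above both posts, with the beads tight between them in x. Now I lower it.

```bash
python3 - <<'E'
from rig import *
from h import *
yaw=1.314;g=np.array([.4302,-.0975,.070]);R=rot(yaw,0)
h1=line_to(tcp(g+[0,0,.008],R),R,max_speed=.05,contact_N=5); o=get_obs();print(h1,o['t'],o['ee_pos'],o['force'])
if not h1:
    h2=line_to(tcp(g+[0,0,-.001],R),R,max_speed=.008,contact_N=3.5);o=get_obs();print(h2,o['t'],o['ee_pos'][2]-.051,o['force'])
b=capture("scene")[0][130:220,260:360];s=capture("side")[0][180:270,340:430]
cv2.imwrite("pics/down.png",np.hstack([cv2.resize(b,(400,400),interpolation=2),cv2.resize(s,(400,400),interpolation=2)]))
E
```

```text
False 22.4083 [ 0.43033813 -0.09755458  0.05922275] [-0.81430766 -0.21309162 -1.02671883]
True 23.3167 -6.266915708361132e-05 [-0.29499685  0.45822194  3.05869781]
```

View pics/down.png

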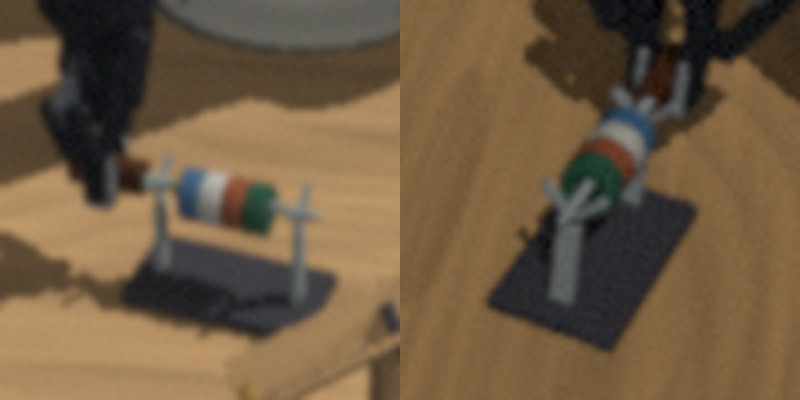

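The neck sits in the near notch at (158,182), the rod in the far notch at (300,212), and the beads hang between the posts. Contact came at exactly the original height, so I release, retreat and check.

```bash
python3 - <<'E'
from rig import *
from h import *
yaw=1.314;g=np.array([.4302,-.0975,.070]);R=rot(yaw,0)
let_go(); hold(.3); line_to(tcp(g+[0,0,.12],R),R,max_speed=.08); hold(.5)
o=get_obs();c=calibration("wrist");im,d=capture("wrist");np.savez("wF.npz",p=im,d=d,K=c["K"],E=c["extrinsics"])
b=capture("scene")[0][130:220,260:360]
cv2.imwrite("pics/end.png",np.hstack([im[:,160:500],cv2.resize(b,(440,400),interpolation=2)]));print(o['t'],o['force'])
E
```

```text
26.55 [0.66145289 0.23852472 0.10222256]
```

View pics/end.png

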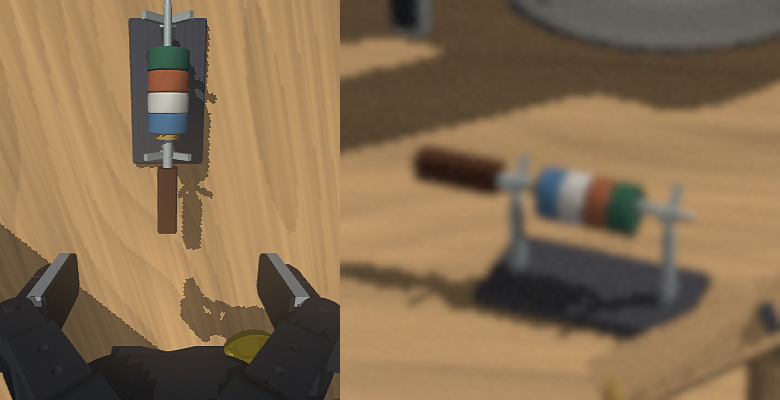

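The needle rests in both notches, at (168,152) and (167,18), with all four beads between the posts and the gripper clear.

```bash
python3 -c "from rig import *; print(sign_off())"
```

```text
the job is handed in; nothing more can be done
None
```

The needle is back in both notches of the rack with all four beads hanging between the posts; I let go, backed the gripper clear and handed the job in at about 27 s, after pressing the row against the backstop at about 6 N.

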